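# Clamp a sample puck in the quick-clamp fixture

## Robot

A 6-joint arm with a two-finger parallel gripper is mounted at the origin on a cart in front of the work surface, level with it; the furniture and walls round the work are solid. World frame = base frame: x ahead of the robot, y to its left, z up, the work surface at z = 0. Lengths are in m, angles in rad, forces in N, time in s.
With the tool pointing down it reaches from about 0.275 to 0.825 m from the base axis. Payload 4.9 kg.
Tool frame: the origin (TCP) lies midway between the tips of the shut fingers; the grasp point (between the pads) lies 19 mm behind it (grip_point_offset is the distance from the TCP to the grasp point, in m); z points along the fingers, x is the direction in which the jaws open and shut, and the axes are right-handed (so a half turn about z gives the same grasp; the last joint's range is limited). The gripper opens to 85 mm and grips with 20 to 120 N. Pads are 22 mm wide; open, the fingers measure 114 mm over their backs; the gripper's body (76 mm by 85 mm) begins 54 mm behind the grasp point. The pads swing forward as they close: fully open they stand 13 mm farther back than shut.
Start: joints at [1.039, 0.326, -0.193, 1.052, 0, 1.437], TCP at [0.213, 0.507, 0.231] pointing down, gripper open.
Joint ranges: [-2.65, 2.65], [-0.97, 1.79], [-1.3, 1.35], [-1.93, 2.1], [-1.47, 1.37], [-3.14, 3.14]. Speed limits (rad/s): [2.57, 2.57, 3.14, 3.14, 3.14, 3.14].

## Interface

Orientations are given as a rotation vector (axis times angle).
In Python, from cell import * gives the robot as it stands. Calls block until the motion is done:
- movep(position, orientation): joint-space move of the TCP to a pose.
- move_l(position, velocity=0.15, rot=None, until_force=None): straight line of the TCP; rot=None keeps the orientation; velocity is the mean speed in m/s. With until_force (N) it stops when the force on the tool has changed by that much, and returns True; else False.
- set_joints(angles): joint-space move.
- let_go() and grab(newtons=None): open the fingers fully, or close them until they stop; newtons is the grip in N (None keeps the last).
- sleep(seconds).
- ik(position, orientation): joint angles nearest the present ones, or None.
- get_state(): the state.
- grab_frame(name): name is "scene" or "side" or "wrist"; returns a dict with "img" (400x640x3 uint8, red, green, blue), "fx", "fy", "cx", "cy" (pixels), "k1" (the pictures are not rectified: a ray, as slopes to the right and down, at radius r is drawn at 1 + k1 r^2 times it, then the intrinsics apply), "cam_to_world" (4x4, takes a point from camera to world coordinates); the wrist camera has in their place "T_tool_cam" (4x4, takes a point from camera to tool coordinates, whose origin is the TCP and whose axes are the tool frame's). Camera axes: x right, y down, z forward; pixel columns grow to the right and rows downward; lengths in m; the calibration is good to about 2 mm. A picture is of the moment at which its call begins: read the wrist's pose just before it. There is no depth.
A pose or a line that the arm cannot do raises MotionError and nothing moves.
- sign_off(): hands the job in, once; it reports no verdict.
Trained networks look in the newest picture that a camera, given by its name, has taken for a name from the list of things; names that differ only in an ending like _2 or _b are one class to them, and where a whole thing is asked for, a point or a joint stands for the part that bears it (a point fixed in the world has none). Each returns a list of dicts, best first, with "score" (0 to 1); they miss things now and then, are a little off and sometimes report something else, mostly with a low value. They report only what shows in the picture. A call takes as long as a camera call.
- spot_in(camera, name): "centre" ([column, row] in pixels, amid what is visible of it).
- silhouettes(camera, name): "mask" (400x640 bool, what is visible of it) and "centre" ([column, row] in pixels, amid what is visible of it).
- tip_of(camera, name): "centre" ([column, row] in pixels: a listed point, or the origin of a listed thing).
The state is a dict: "clock": time; "q": joint angles; "joint_velocities": joint speeds; "tau": joint torques, N m; "position": TCP position; "eef_rot": TCP orientation; "contact_force": force on the tool from outside, world axes, zero at the start; "wrist_torque": the same for the moment, N m; "finger_gap": opening from 0.0 (shut) to 1.0 (fully open).
Only numpy, scipy, OpenCV 4.12 (cv2) and the standard library are available. Lean on these libraries where they do the work, as an engineer would, in place of code of your own. Each camera call takes 0.05 s, during which the arm holds its last target. There are 200 camera calls.

## Task

Make the sample puck fast in the quick-clamp fixture with the fingertips alone, without lifting it: push the puck fully home against the end wall of its nest, then swing the clamp strap over it with the back of a finger until the strap rests against its stop pin, and last push the cam lever all the way down so that the strap's foot holds the puck. Leave the spare puck, the weight and the vial beside the fixture where they are.

Things in the scene. Friction and masses are not known exactly. Their poses are not given: they have to be found in the camera images.
- fixture: Quick-clamp fixture, fixed to the worktop: aluminium base plate 110 (x) by 190 (y) by 12 mm, turned by up to 0.45 rad. Origin: centre of the plate's underside, on the worktop; x, y along its sides, z up. On the plate stand a steel nest for the puck, open towards -y, and the stud (on a boss 40 mm wide) of a strap clamp.
- nest_home (a point): Where the centre of the puck's underside is when the puck is fully home (x = 10, y = -30, z = 12 mm of the fixture, same axes). The puck is pushed home along +y, by 12 to 26 mm. End wall of the nest 26 mm ahead (+y); two rails, inner faces 27.5 mm to either side, reach 45 mm back (-y). Wall and rails rise 14 mm above the plate.
- work_puck: The sample puck to be clamped: an off-white disc 52 mm across and 20 mm high, about 0.035 kg, lying flat and loose on the plate between the nest's rails, with 1.5 mm play to either side. Origin at the centre of its underside, 12 mm above the worktop.
- stud_axis (a point): Point on the stud's axis at the middle height of the raised strap (x = 10, y = 48, z = 52 mm of the fixture).
- strap_swing (a joint): Turn of the clamp strap about the upright stud, rad: at 0 the strap points from the stud along the fixture's -x; growing, it turns anticlockwise seen from above; at 1.571 it points along -y, over the puck, against the stop pin. Starts at 0 to 0.5. Stays where it is left; about 0.1 N m turns it. The lever turns with it.
- strap_end (a point): Centre of the strap's end, above its foot, 78 mm from the stud's axis. The strap is a steel bar 24 mm wide, 14 mm thick (z = 45 to 59 mm with the lever up, 5 mm lower with it down), ending 92 mm from the stud; a screw end stands 11 mm above its top here. Axes turn with the strap, which points along its own -x.
- stop_pin (a point): Top of the upright 8 mm steel stop pin, at x = 26, y = 15, z = 57 mm of the fixture.
- strap_foot: Round rubber foot 18 mm across, on a stiff spring under the strap's end; origin at the centre of its underside, z = 35 mm with the lever up, so it passes 2 to 3 mm over the puck. With the lever down it is pressed on the puck with about 14 N.
- cam_lever (a joint): Turn of the cam lever, rad: 0 raised (leaning 45 degrees up), 0.785 fully down (level), where it stops. Level axis across the strap, through the stud, 73 mm above the worktop. Starts at 0 to 0.08. Stays where it is left; takes about 0.35 N m. It wedges the strap down, so it must be up while the strap swings over the puck.
- lever_end (a point): End of the cam lever, on its centre line, 96 mm from its axis; the lever leans from the stud to the side opposite the strap. Its outer 60 mm is a black plastic grip 19 mm wide and 13 mm thick.
- spare_puck: A second off-white puck, 52 mm across, 20 mm high, standing loose on the worktop beside the fixture; origin at the centre of its underside. To be left alone.
- loose_weight: A round steel weight 42 mm across, 24 mm high, loose on the worktop beside the fixture; origin at the centre of its underside. To be left alone.
- loose_vial: A small capped glass vial 23 mm across, 53 mm high, upright and loose on the worktop beside the fixture; origin at the centre of its underside. To be left alone.

How it is judged:
On the way, in this order (a step that is already met when the one before it is completed fails the run):
1. the puck is fully home against the nest's end wall (within 2.5 mm) (y of work_puck in the frame of nest_home above -0.0025 m), for 0.2 s.
2. the strap is swung over the puck, against its stop pin, with the lever still up (value of joint strap_swing above 1.47 rad and value of joint cam_lever below 0.4 rad), for 0.2 s.
3. the cam lever is pushed fully down (value of joint cam_lever above 0.7 rad), for 0.2 s.
At the end, for the whole second after the job is handed in: The puck lies flat in the nest, within 2.5 mm of its end wall; the strap is over it within 0.1 rad of its stop pin; the cam lever is within 0.085 rad of fully down; and the strap's foot presses on the puck with more than 5 N (y of work_puck in the frame of nest_home above -0.0025 m and distance between work_puck and nest_home below 0.004 m and value of joint strap_swing above 1.47 rad and value of joint cam_lever above 0.7 rad and contact force between strap_foot and work_puck above 5 N); the robot touches nothing.
It fails at once if the puck is lifted or tipped (z of work_puck in the frame of nest_home above 0.006 m or angle between work_puck's own z axis and vertical above 0.2 rad).
It fails at once if the spare puck, the weight or the vial is moved (distance of any of spare_puck, loose_weight, loose_vial from where it was at the start of the episode above 0.012 m).
It also fails if it takes over 56 s, if anything falls off the work surface, if the arm or the gripper's body presses on something with over 40 N, if the wrist force passes 120 N, or if a joint passes its speed limit or range.

## Working session

There is one attempt and no reset: what is moved stays moved. The work goes in short steps, each a Python script; the robot and the scene stay as the last script left them, time stands still between calls to the robot, and variables do not carry over. Pictures are saved under pics/ and viewed, about 8 in all and at most 12, crops included, and the job is handed in when it is done.

```bash
mkdir -p pics; ls; cat > h.py <<'E'
from cell import *
import numpy as np, cv2
from scipy.spatial.transform import Rotation as R
from scipy.optimize import least_squares
def cam(f):
    if "cam_to_world" in f: return np.array(f["cam_to_world"])
    s=f["st"]; T=np.eye(4); T[:3,:3]=R.from_rotvec(s["eef_rot"]).as_matrix(); T[:3,3]=s["position"]
    return T@np.array(f["T_tool_cam"])
def shot(n):
    s=get_state(); f=grab_frame(n); f["st"]=s; return f
def proj(f,P):
    T=np.linalg.inv(cam(f)); p=T[:3,:3]@np.asarray(P,float)+T[:3,3]; u=p[:2]/p[2]; u=u*(1+f["k1"]*(u@u))
    return np.array([f["fx"]*u[0]+f["cx"],f["fy"]*u[1]+f["cy"]])
def onz(f,px,z):
    K=np.array([[f["fx"],0,f["cx"]],[0,f["fy"],f["cy"]],[0,0,1.]])
    u=cv2.undistortPoints(np.array([[px]],float),K,np.array([f["k1"],0,0,0.]))[0,0]
    T=cam(f); d=T[:3,:3]@np.array([u[0],u[1],1]); o=T[:3,3]; return o+d*(z-o[2])/d[2]
def save(f,n): cv2.imwrite("pics/"+n+".png",cv2.cvtColor(f["img"],cv2.COLOR_RGB2BGR))
E
python3 - <<'E'
from h import *
Z=dict(nest_home=.012,work_puck=.012,stud_axis=.052,strap_end=.052,stop_pin=.057,strap_foot=.035,lever_end=.141,spare_puck=0,loose_weight=0,loose_vial=0,fixture=0)
for c in ["scene","side","wrist"]:
    f=shot(c); save(f,c+"0")
    print(c, cam(f)[:3,3].round(3))
    for n,z in Z.items():
        for d in tip_of(c,n)[:2]:
            print(n,np.round(d["score"],2),np.round(d["centre"],1),onz(f,d["centre"],z).round(4))
a,b=[cv2.imread(f"pics/{n}0.png") for n in("scene","side")]
cv2.imwrite("pics/ab.png",cv2.resize(np.vstack([a,b]),(480,600)))
E
```

```text
pics
scene [ 0.065 -0.519  0.539]
nest_home 0.71 [284.  169.1] [0.7289 0.476  0.012 ]
nest_home 0.57 [307.9 252.8] [0.5339 0.1103 0.012 ]
work_puck 0.82 [310.8 253.6] [0.5366 0.1045 0.012 ]
work_puck 0.59 [279.3 169.9] [0.7158 0.4795 0.012 ]
stud_axis 0.77 [277.  222.9] [0.5144 0.1875 0.052 ]
strap_end 0.9 [260.4 241.1] [0.4516 0.1501 0.052 ]
strap_end 0.45 [288.5 252.6] [0.4709 0.0851 0.052 ]
stop_pin 0.86 [293.6 222.1] [0.5377 0.1622 0.057 ]
strap_foot 0.44 [263.9 255. ] [0.4444 0.1282 0.035 ]
strap_foot 0.29 [303.6 253. ] [0.5066 0.0874 0.035 ]
lever_end 0.73 [289.3 222.2] [0.4494 0.0477 0.141 ]
spare_puck 0.97 [341.1 245.3] [0.6152 0.104  0.    ]
loose_weight 0.8 [303.8 233.1] [0.5834 0.1907 0.    ]
loose_vial 0.65 [289.6 294.1] [0.4402 0.0406 0.    ]
fixture 0.56 [289.4 256.5] [0.5077 0.1371 0.    ]
side [0.284 0.814 0.405]
nest_home 0.7 [320.5 252.8] [0.5226 0.1169 0.012 ]
work_puck 0.49 [316.6 249.2] [0.5342 0.1059 0.012 ]
stud_axis 0.59 [316.7 254.3] [0.5024 0.1951 0.052 ]
strap_end 0.55 [357.5 249.8] [0.4431 0.1561 0.052 ]
stop_pin 0.72 [308.4 242.3] [0.5273 0.168  0.057 ]
stop_pin 0.58 [357.8 249.5] [0.4407 0.1642 0.057 ]
strap_foot 0.55 [360.  255.6] [0.4412 0.1437 0.035 ]
lever_end 0.55 [275.2 209.7] [0.5551 0.2385 0.141 ]
spare_puck 0.86 [278.7 250.7] [0.6081 0.1156 0.    ]
loose_weight 0.94 [269.9 272.1] [0.5896 0.1945 0.    ]
loose_vial 0.71 [374.  250.1] [0.4362 0.0491 0.    ]
fixture 0.81 [322.6 267.9] [0.5075 0.1483 0.    ]
fixture 0.59 [309.9 242.7] [0.5638 0.0627 0.    ]
wrist [0.137 0.538 0.374]
```

```bash
python3 - <<'E'
from h import *
s=get_state(); print(s["eef_rot"], s["position"])
T=grab_frame("wrist")["T_tool_cam"]; print(np.round(T,3))
T=np.array(T)
# place camera above fixture (0.505,0.14), height ~0.40, keeping tool down; choose yaw that is reachable
Rt=R.from_rotvec(s["eef_rot"]); 
for yaw in (-.6,-.9,-.3,0,-1.2,.5,2.2):
    Rn=R.from_euler('z',yaw)*Rt
    ax=Rn.as_matrix()@T[:3,:3]@[0,0,1]; o=Rn.apply(T[:3,3])
    camp=np.array([.505,.135,.03])-ax*(.36/-ax[2]); p=camp-o
    q=ik(p,Rn.as_rotvec()); print(yaw,p.round(3),camp.round(3),None if q is None else np.round(q,2))
    if q is not None and np.hypot(*p[:2])<.75:
        movep(p,Rn.as_rotvec()); break
f=shot("wrist"); save(f,"w1")
Z=dict(fixture=0,nest_home=.012,work_puck=.012,stud_axis=.052,strap_end=.052,stop_pin=.057,lever_end=.141,spare_puck=0,loose_weight=0,loose_vial=0)
for n,z in Z.items():
    for d in tip_of("wrist",n)[:2]: print(n,np.round(d["score"],2),np.round(d["centre"],1),onz(f,d["centre"],z).round(4))
w=f["img"][...,::-1]; a=cv2.imread("pics/scene0.png")[140:340,180:480]
cv2.imwrite("pics/v1.png",np.vstack([w, np.hstack([a,np.zeros((200,340,3),np.uint8)])]))
E
```

```text
[ 2.61655422e+00  1.73874573e+00 -4.50333992e-05] [0.21304687 0.50706694 0.23126707]
[[ 1.    -0.001  0.001 -0.001]
 [ 0.001  0.948  0.319 -0.082]
 [-0.001 -0.319  0.948 -0.143]
 [ 0.     0.     0.     1.   ]]
-0.6 [0.484 0.168 0.247] [0.439 0.237 0.39 ] [ 0.19  0.25 -0.26  1.06  0.    1.19]
fixture 0.93 [316.3 191.5] [0.5117 0.1419 0.    ]
nest_home 0.73 [318.4 225.1] [0.5337 0.1124 0.012 ]
work_puck 0.82 [317. 235.] [0.5391 0.1011 0.012 ]
stud_axis 0.57 [336.8 167.7] [0.5055 0.1856 0.052 ]
strap_end 0.9 [259.5 172.8] [0.4449 0.1404 0.052 ]
stop_pin 0.95 [344.8 203.3] [0.5316 0.1609 0.057 ]
lever_end 0.87 [448.3 187.2] [0.5653 0.2319 0.141 ]
lever_end 0.49 [366.3 260.6] [0.5496 0.1502 0.141 ]
spare_puck 0.65 [369.5 262.3] [0.6169 0.1012 0.    ]
spare_puck 0.15 [213.  221.7] [0.4294 0.0442 0.    ]
loose_weight 0.93 [393.8 188.2] [0.5843 0.1935 0.    ]
loose_vial 0.78 [213.4 222.6] [0.4303 0.0434 0.    ]
```

View pics/v1.png

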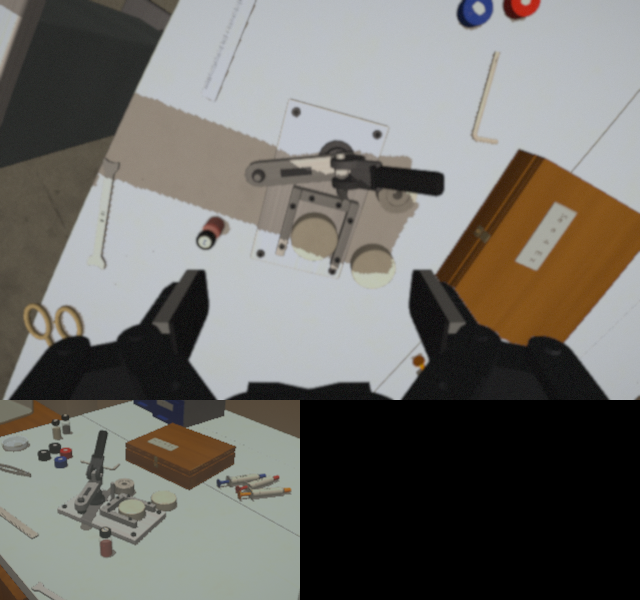

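```bash
python3 - <<'E'
from h import *
P=dict(fixture=(0,0,0),nest_home=(10,-30,12),stud_axis=(10,48,52),stop_pin=(26,15,57))
F={};obs=[]
for c in ["scene","side","wrist"]:
    f=shot(c); F[c]=f
    for n,p in P.items():
        L=tip_of(c,n)
        L=[d for d in L if np.linalg.norm(onz(f,d["centre"],p[2]/1e3)[:2]-[.51,.145])<.1]
        if L: obs.append((c,n,np.array(p)/1e3,np.array(L[0]["centre"])))
f=F["wrist"]
for p,px in [((-55,95,12),(291,99)),((55,95,12),(389,126)),((-55,-95,12),(250,261))]: obs.append(("wrist","corner",np.array(p)/1e3,np.array(px,float)))
def W(v,p): c,s=np.cos(v[2]),np.sin(v[2]); return np.array([v[0]+c*p[0]-s*p[1],v[1]+s*p[0]+c*p[1],p[2]])
def res(v): return np.concatenate([(onz(F[c],px,p[2])-W(v,p))[:2]*1e3 for c,n,p,px in obs])
r=least_squares(res,[.51,.143,.25],loss='soft_l1',f_scale=3); v=r.x; print(v.round(4))
for o,e in zip(obs,res(v).reshape(-1,2)): print(o[0],o[1],e.round(1))
np.save("fix.npy",v)
for n in ("nest_home","stud_axis"): print(n,W(v,np.array(P[n])/1e3).round(4))
def loc(w): d=np.array(w[:2])-v[:2]; c,s=np.cos(v[2]),np.sin(v[2]); return np.array([c*d[0]+s*d[1],-s*d[0]+c*d[1]])*1e3
for c in F:
    f=F[c]
    for n,z in (("work_puck",.012),("strap_end",.052)):
        print(c,n,[(round(d["score"],2),loc(onz(f,d["centre"],z)).round(1)) for d in tip_of(c,n)[:2]])
for px in ((440,275),(520,150)): print("box",onz(f,px,.05).round(3))
cv2.imwrite("pics/c1.png",cv2.resize(f["img"][80:300,180:470,::-1],(790,600),interpolation=cv2.INTER_CUBIC))
E
```

```text
[0.5123 0.1395 0.3127]
scene fixture [1.5 6.8]
scene nest_home [ 3.3 -7.7]
scene stud_axis [5.8 3.1]
scene stop_pin [ 1.5 -6.6]
side fixture [-4.4  7.8]
side nest_home [-9.1 12.1]
side stud_axis [0.1 0.7]
side stop_pin [-4.1 -5.7]
wrist fixture [-1.   1.3]
wrist nest_home [0.8 1.9]
wrist stud_axis [-2.  -3.1]
wrist stop_pin [-1.  -0.5]
wrist corner [2.9 0. ]
wrist corner [-0.6 -1.1]
wrist corner [ 1.6 -3.7]
nest_home [0.531 0.114 0.012]
stud_axis [0.507  0.1882 0.052 ]
scene work_puck [(0.98, array([  8.4, -49.2]))]
scene strap_end [(0.77, array([-58.9,  15.3])), (0.17, array([18.8, 47.1]))]
side work_puck [(0.65, array([-102. ,  -45.9])), (0.46, array([  8.3, -33.2]))]
side strap_end [(0.59, array([-60.2,  39.9]))]
wrist work_puck [(0.7, array([ 12.3, -41.6]))]
wrist strap_end [(0.81, array([-65.1,  21.7])), (0.27, array([67.7, 45.2]))]
box [0.669 0.147 0.05 ]
box [0.648 0.298 0.05 ]
```

View pics/c1.png

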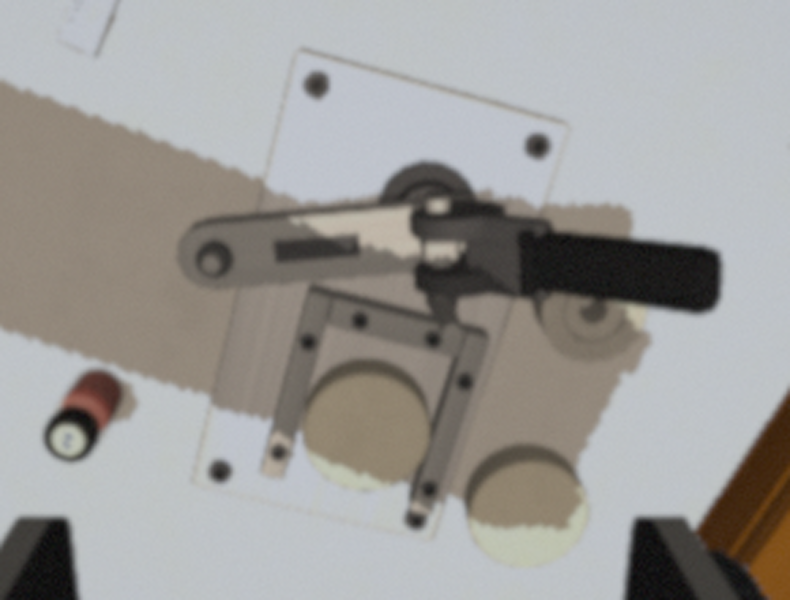

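```bash
cat >> h.py <<'E'
def W(v,p): c,s=np.cos(v[2]),np.sin(v[2]); return np.array([v[0]+c*p[0]-s*p[1],v[1]+s*p[0]+c*p[1],p[2]])
def loc(v,w): d=np.array(w[:2])-v[:2]; c,s=np.cos(v[2]),np.sin(v[2]); return np.array([c*d[0]+s*d[1],-s*d[0]+c*d[1]])*1e3
E
python3 - <<'E'
from h import *
f=shot("wrist"); C=lambda x,y:np.array([180+x/2.724,80+y/2.727])
obs=[((-55,95,12),C(300,48)),((55,95,12),C(568,123)),((-55,-95,12),C(193,482)),((55,-95,12),C(433,540)),((10,-30,12),np.array([318.4,225.1])),((0,0,0),np.array([316.3,191.5])),((26,15,57),np.array([344.8,203.3])),((-17.5,-4,26),C(328,322)),((37.5,-4,26),C(455,348))]
res=lambda v:np.concatenate([(onz(f,px,p[2]/1e3)-W(v,np.array(p)/1e3))[:2]*1e3 for p,px in obs])
r=least_squares(res,[.51,.143,.25],loss='soft_l1',f_scale=2); v=r.x; print(v.round(4)); print(res(v).reshape(-1,2).round(1))
np.save("fix.npy",v)
print("puck top",loc(v,onz(f,C(366,432),.032)),"near edge",loc(v,onz(f,C(355,492),.032)))
sc=loc(v,onz(f,C(213,260),.070)); print("screw",sc, "ang",np.arctan2(48-sc[1],10-sc[0]), "r",np.hypot(48-sc[1],10-sc[0]))
for n,px in(("weight",C(592,313)),):print(n,loc(v,onz(f,px,.024)))
print("spare",loc(v,onz(f,C(528,515),.02)),"vial top",loc(v,onz(f,C(68,438),.053)),"box",loc(v,onz(f,C(700,530),.05)))
E
```

```text
[0.512  0.1401 0.3126]
[[ 1.7  0.1]
 [-1.3 -1.2]
 [-0.   1.1]
 [-0.4  0.2]
 [ 3.2 -3.3]
 [ 0.1  0.8]
 [-0.2 -2.5]
 [ 0.3  0.9]
 [-3.5  2.2]]
puck top [  9.27388184 -42.7129298 ] near edge [ 11.99746425 -70.1165604 ]
screw [-63.06417644  22.33266178] ang 0.33783117567249205 r 77.44150134110672
weight [83.80169185 26.6751693 ]
spare [ 89.01168149 -68.0064925 ] vial top [-103.34124332  -65.46698599] box [148.24553049 -42.33798034]
```

```bash
cat >> h.py <<'E'
v=np.load("fix.npy")
def rot(a):  # tool down, tool x at local-fixture angle a
    t=a+v[2]; x=np.array([np.cos(t),np.sin(t),0]); z=np.array([0,0,-1.]); return R.from_matrix(np.array([x,np.cross(z,x),z]).T).as_rotvec()
def L(x,y,z): return W(v,np.array([x,y,z])/1e3)
def info(): s=get_state(); print("t",round(s["clock"],2),"loc",loc(v,s["position"]).round(1),round(s["position"][2]*1e3,1),"F",np.round(s["contact_force"],1),"q",np.round(s["q"],2))
E
python3 - <<'E'
from h import *
info()
for a in (0,np.pi): print(a,np.round(ik(L(10,-95,120),rot(a)),2))
grab(30)
q=[ik(L(10,-95,120),rot(a)) for a in (0,np.pi)]
a=[0,np.pi][int(np.argmin([abs(x[5]) for x in q]))]; print(a)
movep(L(10,-95,120),rot(a)); info()
print(move_l(L(10,-95,19),.12,until_force=8)); info()
print(move_l(L(10,-74,19),.05,until_force=8)); info()
print(move_l(L(10,-61,19),.025,until_force=10)); info()
f=shot("scene"); g=shot("wrist")
cv2.imwrite("pics/p1.png",np.vstack([cv2.resize(f["img"][170:320,220:400,::-1],(480,400)),cv2.resize(g["img"][:,:,::-1],(480,200))]))
E
```

```text
t 5.1 loc [-17.6  35.4] 246.9 F [-0.   0.1 -0.1] q [ 0.19  0.25 -0.26  1.06 -0.    1.19]
0 [-0.04  0.43 -0.34  0.8   0.    1.22]
3.141592653589793 [-0.04  0.43 -0.34  0.8   0.   -1.92]
0
t 6.63 loc [ 10.3 -94.6] 120.7 F [0.2 0.9 0.3] q [-0.04  0.43 -0.34  0.8   0.    1.22]
False
t 7.62 loc [ 10.7 -95.1] 19.8 F [ 1.  -0.4  0.5] q [-0.04  0.56 -0.44  0.57  0.    1.22]
False
t 8.19 loc [ 10.1 -73.7] 19.1 F [-0.4  0.5  0.3] q [-0.    0.56 -0.45  0.57 -0.    1.26]
True
t 8.62 loc [ 10.5 -67. ] 19.3 F [ 0.4 -1.9  0.4] q [ 0.02  0.55 -0.45  0.56 -0.01  1.27]
```

View pics/p1.png

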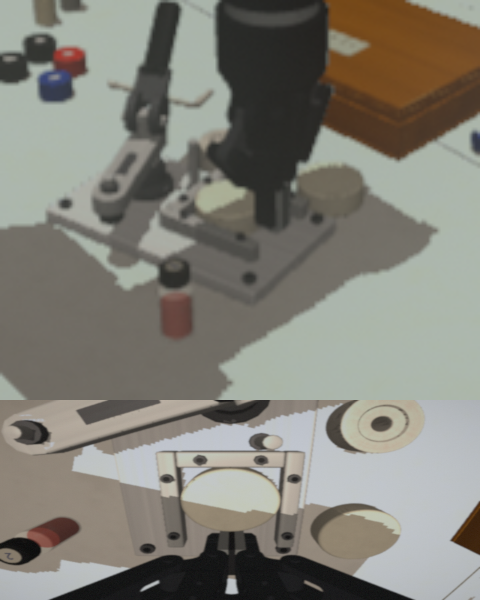

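```bash
python3 - <<'E'
from h import *
print(move_l(L(10,-61,19),.025,until_force=18)); info(); sleep(.3)
move_l(L(10,-95,19),.12); move_l(L(10,-95,130),.2)
def P(s,gap,z,r=60):
    u=np.array([-np.cos(s),-np.sin(s)]); t=np.array([np.sin(s),-np.cos(s)]); p=np.array([10,48])+r*u-t*(26.5+gap); return L(*p,z)
s0=.338
movep(P(s0,14,140),rot(s0+np.pi/2)); info()
print(move_l(P(s0,14,43),.15,until_force=8)); info()
for s in np.append(np.arange(s0,1.5,.2),1.54):
    hit=move_l(P(s,0,43),.1,rot=rot(s+np.pi/2),until_force=14)
    if hit: print("hit at",s); break
info()
hit=move_l(P(1.64,0,43),.04,rot=rot(1.571+np.pi/2),until_force=14); print(hit); info()
sleep(.4)
st=get_state(); g=shot("wrist"); f=shot("scene")
cv2.imwrite("pics/p2.png",np.vstack([cv2.resize(f["img"][170:320,220:400,::-1],(480,350)),cv2.resize(g["img"][:,:,::-1],(480,250))]))
E
```

```text
False
t 9.1 loc [ 11.9 -66.2] 20.3 F [  5.1 -13.7   3.3] q [ 0.02  0.55 -0.45  0.56 -0.02  1.28]
t 11.99 loc [-60.2  66.1] 139.5 F [-0.3  0.8 -0.4] q [ 0.25  0.27 -0.53  0.77 -0.   -0.4 ]
False
t 12.79 loc [-59.5  66.2] 43.4 F [0.3 0.4 0.7] q [ 0.25  0.41 -0.63  0.53  0.   -0.4 ]
t 15.18 loc [-18.5 -10.9] 43.0 F [-0.4  0.6  0.7] q [ 0.1   0.47 -0.53  0.57  0.   -1.75]
False
t 15.5 loc [-15.6 -12.5] 42.3 F [-6.4 -0.2  4. ] q [ 0.1   0.48 -0.51  0.59  0.   -1.78]
```

View pics/p2.png

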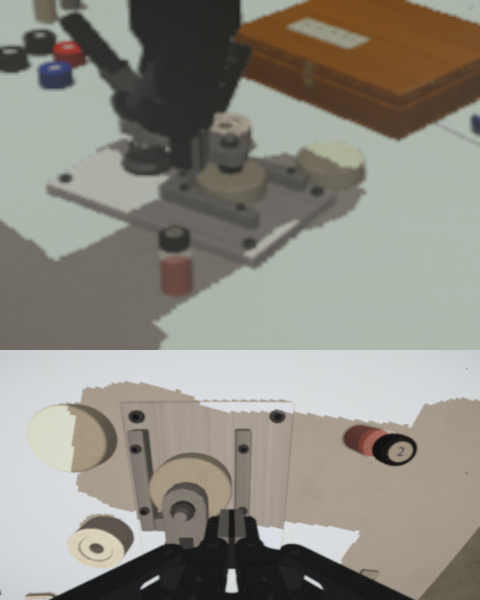

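```bash
python3 - <<'E'
from h import *
print(move_l(L(-7,-12,43),.03,until_force=14)); info(); sleep(.4)
move_l(L(-50,-12,43),.12); move_l(L(-50,-12,150),.25)
def P(a,up=0,r=80):
    h=r*np.cos(a)-6.5*np.sin(a); z=73+r*np.sin(a)+6.5*np.cos(a); return L(10,48+h-11,z+up)
movep(P(.785,45),rot(np.pi)); info()
for a in np.append(np.arange(.785,.05,-.12),0.):
    hit=move_l(P(a,4 if a>.7 else 0),.05,until_force=25)
    print(round(a,2),hit,end=" "); info()
    if hit: break
hit=move_l(P(0,-8),.03,until_force=30); print(hit); info()
sleep(.4)
move_l(P(0,80),.15); info()
movep(L(-20,35,250),rot(np.pi/2*.0+np.pi)); 
g=shot("wrist"); f=shot("scene"); d=shot("side")
for n in("cam_lever","lever_end","strap_end","work_puck"):
  for c in ("scene","side","wrist"): print(n,c,[(round(k["score"],2),np.round(k["centre"])) for k in tip_of(c,n)[:1]])
cv2.imwrite("pics/p3.png",np.vstack([np.hstack([cv2.resize(x["img"][170:320,220:400,::-1],(400,300)) for x in (f,d)]),cv2.resize(g["img"][:,:,::-1],(800,300))]))
info()
E
```

```text
True
t 16.22 loc [-16.2 -12.2] 41.4 F [-0.2 -0.2  0.1] q [ 0.1   0.48 -0.51  0.59 -0.   -1.78]
t 18.18 loc [ 9.3 89.7] 177.5 F [-0.4  0.7 -0. ] q [ 0.3   0.36 -0.29  0.92 -0.   -1.59]
0.78 False t 19.14 loc [10.3 89. ] 138.4 F [0.9 0.4 0.5] q [ 0.3   0.4  -0.34  0.83 -0.   -1.59]
0.66 False t 19.55 loc [ 9.6 96.2] 127.1 F [-0.1  0.4 -0.1] q [ 0.31  0.41 -0.36  0.81  0.   -1.57]
0.55 False t 19.89 loc [  9.7 102.3] 119.6 F [ 0.6 -0.7  0.2] q [ 0.32  0.42 -0.36  0.79  0.   -1.56]
0.43 False t 20.23 loc [  9.7 107.4] 111.4 F [ 0.3 -0.2  0.5] q [ 0.33  0.43 -0.37  0.77  0.   -1.55]
0.31 False t 20.57 loc [  9.6 111.5] 102.7 F [ 0.3  0.2 -0.6] q [ 0.34  0.44 -0.38  0.75  0.   -1.55]
0.19 False t 20.92 loc [  9.6 114.5] 93.6 F [-0.  -0.3  0.1] q [ 0.34  0.45 -0.39  0.73  0.   -1.54]
0.07 False t 21.26 loc [  9.7 116.5] 84.2 F [-0.6 -0.   0.3] q [ 0.35  0.47 -0.4   0.71  0.   -1.54]
0.0 False t 21.52 loc [ 10.1 117. ] 79.3 F [ 0.4  0.1 -0.3] q [ 0.35  0.47 -0.4   0.7   0.   -1.54]
True
t 21.77 loc [ 11.1 117.4] 77.6 F [-5.7 -2.5 19. ] q [ 0.35  0.47 -0.4   0.69  0.   -1.53]
t 22.88 loc [  9.4 117. ] 158.5 F [-0.1 -0.2  0.3] q [ 0.35  0.38 -0.31  0.88  0.   -1.54]Traceback (most recent call last):
  File "<stdin>", line 17, in <module>
ValueError: it knows: fixture, lever_end, loose_vial, loose_weight, nest_home, spare_puck, stop_pin, strap_end, strap_foot, stud_axis, work_puck
```

```bash
python3 - <<'E'
from h import *
g=shot("wrist"); f=shot("scene"); d=shot("side")
n="lever_end"
for c,x in (("scene",f),("side",d),("wrist",g)): print(c,[(round(k["score"],2),np.round(k["centre"]),loc(v,onz(x,k["centre"],.073)).round(0)) for k in tip_of(c,n)[:2]])
cv2.imwrite("pics/p3.png",np.vstack([np.hstack([cv2.resize(x["img"][170:320,220:400,::-1],(400,300)) for x in (f,d)]),cv2.resize(g["img"][:,:,::-1],(800,300))]))
info()
E
```

```text
scene [(0.34, array([291., 224.]), array([ 1., -3.]))]
side [(0.76, array([313., 273.]), array([ 11., 150.]))]
wrist [(0.77, array([277., 279.]), array([ 10., 145.]))]
t 23.9 loc [-20.1  35.5] 249.5 F [-0.2 -1.2 -0. ] q [ 0.19  0.24 -0.26  1.07  0.   -1.69]
```

View pics/p3.png

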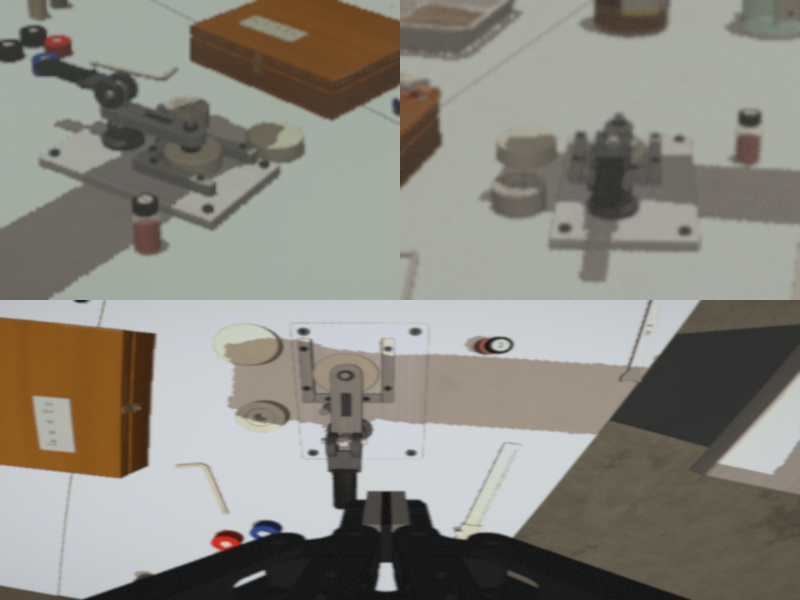

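```bash
python3 - <<'E'
from h import *
g=shot("wrist"); print("screw",loc(v,onz(g,(276,101),.065)).round(1),"expected [10,-30]")
print("lever end at z .073",loc(v,onz(g,(275.2,268),.073)).round(1))
print([(round(k["score"],2),loc(v,onz(g,k["centre"],.012)).round(1)) for k in tip_of("wrist","work_puck")[:2]])
sign_off()
E
```

```text
screw [  8.5 -31. ] expected [10,-30]
lever end at z .073 [ 13.3 132.4]
[(0.91, array([  9.3, -32.5])), (0.3, array([  8.5, -30.3]))]
the job is handed in; nothing more can be done
```

I pushed the puck home, swung the strap against its stop pin, pressed the lever down to its stop, and handed the job in at about 24 s with the arm clear. No verdict was reported, and I had no way to measure the foot's force on the puck.

- **Puck:** The fingers stopped where they should for a puck fully home, and pushing harder (about 14 N) moved them less than 1 mm. A final detection put the puck at y = -32.5 mm against a nominal -30. That is within the detector's error of a few mm, but it does not independently confirm the 2.5 mm limit.
- **Strap:** It met firm resistance at the expected finger position. The last picture puts its screw at (8.5, -31) mm in the fixture frame, against a nominal (10, -30).
- **Lever:** It hit a hard stop with the fingertips at z = 77.6 mm, where about 79.5 mm is the level position. The pictures show it level. Detections of its end gave y = 145 and 150 mm, against 144 nominal. My own pixel reading gave 132 mm, which disagrees. I put that down to a rough reading of the black grip's lower edge, so I relied on the contact height. The force readings after each lever step were near zero, so I could not confirm the expected 4 N or so of resistance on the way down.
- **Bystanders:** The spare puck, the weight and the vial look unmoved in the last pictures; I did not re-measure them.

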